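Register a tile in the printing board's corner pocket

TASK

Load the blank clay tile into the screen-printing board: with your fingertips push it flat against the long rail, then, keeping it on the rail, slide it along into the corner pocket until it sits snug against both the rail and the end stop. Slide it only, never lift or carry it off the board, leave the jar, bowl and squeegee where they are, and finish with your hand clear.

Things in the scene. Friction and masses are not known exactly. Their poses are not given: they have to be found in the camera images.
- board: Tile-printing board fixed to the table: grey laminate slab 240 (x) x 340 (y) x 18 mm thick; origin at the centre of its underside, x to the far side, z up; place and yaw (within 0.4 rad) vary. Low rigid aluminium bars 8 mm high, lower than the tile, stand on it: rail, end stop, keeper. At the far edge (x 75 to 120, y +-62 to +-118 mm) two hinge clamps rise to 58 mm above the table.
- rail (a point): Middle of the long rail's tile-side face, at the board's top surface: board coordinates (50, 0, 18) mm. The rail is 14 mm wide and 8 mm high and runs straight along the board's y from -160 to +160 mm; axes as the board's.
- stop (a point): Inner corner where the rail meets the end stop, at the board's top surface: board coordinates (50, 145, 18) mm. The end stop's face lies at y = 145 mm and runs from here 79 mm towards -x; it is 8 mm high.
- keeper (a point): Point on the short keeper's face that looks at the rail, board coordinates (-14, 134, 18) mm, 64 mm from the rail's face. The face runs from y = 123 to 145 mm, then a lead-in flares away from the rail down to about y = 110 mm; 8 mm high. Rail, stop and keeper make the corner pocket, open towards -y, for the 60 mm tile, which when home sticks about 25 mm out.
- home (a point): Point on the board's top surface, board coordinates (20, 115, 18) mm, where the centre of the tile's underside lies when the tile is tight against rail and end stop; axes as the board's (+x to the rail, +y to the end stop).
- tile: Blank square bisque tile, cream, 60 x 60 x 12 mm, about 85 g (60 to 120), origin at the centre of its underside, sides along its x and y, z up. It starts lying flat on the open part of the board, 20 to 65 mm off the rail and 100 to 175 mm short of home along the rail, turned up to 0.5 rad to the board. Slides easily on board and bars (friction about 0.35).
- squeegee: Bystander: squeegee lying flat on the board's near +y part, wood 35 x 80 x 20 mm with a rubber blade (+18 mm along its +x); origin under the wood's centre. Leave alone.
- jar: Bystander: underglaze jar, 58 mm wide, 68 mm tall, standing on the table off the board's -y end; origin at the centre of its underside. Leave alone.
- bowl: Bystander: small bisque bowl, 104 mm wide, 42 mm tall, standing on the table off the board's +y end; origin at the centre of its underside. Leave alone.
Not all that is in view belongs to the job. Of the things that look like the tile, the largest one is meant.

How it is judged:
By the outcome, as a careful person would: the job done as asked, in the order asked, and still so for the second after the job is handed in, with the robot touching nothing.
It also fails if it takes over 48 s, if anything falls off the work surface, if the arm or the gripper's body presses on something with over 40 N, if the wrist force passes 120 N, or if a joint passes its speed limit or range.

ROBOT

A 6-joint arm with a two-finger parallel gripper is mounted at the origin on the work surface. World frame = base frame: x ahead of the robot, y to its left, z up, the work surface at z = 0. Lengths are in mm, angles in rad, forces in N, time in s.
With the tool pointing down it reaches from about 300 to 775 mm from the base axis. Payload 14.6 kg.
Tool frame: the origin (TCP) lies between the finger pads; the fingertips stand 19 mm ahead of it and the grasp point (between the pads) is the TCP (manip.tcp_to_tips is the distance from the TCP to the fingertips, in mm); x points along the fingers, z is the direction in which the jaws open and shut, and the axes are right-handed (so a half turn about x gives the same grasp; the last joint's range is limited). The gripper opens to 94 mm and grips with 3 to 60 N. Pads are 16 mm wide; open, the fingers measure 119 mm over their backs; the gripper's body (75 mm by 177 mm) begins 78 mm behind the grasp point.
Start: joints at [-1.386, 0.3, 1.521, -0, 1.321, -0.067], TCP at [137.025, -532.648, 224.446] pointing down, gripper open.
Joint ranges: [-3.03, 3.03], [-0.79, 2.21], [0.23, 2.52], [-1.04, 4.18], [0, 3.07], [-2.55, 2.55]. Speed limits (rad/s): [2.22, 2.22, 2.57, 3.14, 3.14, 3.14].

INTERFACE

Orientations are given as [roll, pitch, yaw] about the fixed x, y, z axes, in that order (R = Rz(yaw) Ry(pitch) Rx(roll)).
In Python, from cell import manip gives the robot as it stands.
- The arm moves only by the tool jog_arm, never from a script. Its argument "moves" is a list that holds one entry, the list of rows, each a list of 6 numbers: the shift along the world's x, y, z in mm, then the turn, a rotation vector about the world's x, y, z in degrees. In form: [[[dx, dy, dz, wx, wy, wz], ...]]. A call has 1 to 5 rows; each row shifts and turns the pose as measured when the row begins; what a row does not reach is not made up. A row lasts 1/10 s, in which the tool goes at most 50 mm and 8.59 degrees, less where a joint would pass 70% of its speed; a pose out of reach is approached as far as the arm can. A call is refused whole if a number of a shift passes 50 or a number of a turn 8.59, either way. A call with a gripper value outside its range is refused whole. "gripper" is the opening, from -1 (shut) to 1 (fully open), set as the call begins (left out, the last holds). The fingers move at their own pace and stop on an object; "squeeze" is the grip in N (left out, the last holds). Time passes only in rows, so rows that do not move let the fingers close. It gives the time, the measured TCP pose, the force and the opening at its end, in the units of the state.
- manip.read_state(): the state, without advancing time (a new reading comes with each control period).
- manip.camera(name): name is "scene" or "top" or "wrist"; returns (picture, depth): 384x512x3 uint8, blue, green, red; 384x512 float32, mm along the optical axis (not along the pixel's ray), 0 where there is no reading.
- manip.camera_params(name): a dict with "fx", "fy", "cx", "cy" (pixels), "rvec" (rotation vector, rad) and "tvec" (3), from world to camera coordinates, as OpenCV has them. Camera axes: x right, y down, z forward; pixel columns grow to the right and rows downward; lengths in mm; the calibration is good to about 2 mm. A picture is of the moment at which its call begins: read the wrist's pose just before it. camera_params takes no time and is no camera call; for the wrist camera it gives the pose at the moment of the call.
- manip.sign_off(): hands the job in, once; it reports no verdict.
The state is a dict: "clock": time; "joints": joint angles; "qd": joint speeds; "effort": joint torques, N m; "eef_pos": TCP position; "eef_rot": TCP orientation; "wrist_force": force on the tool from outside, world axes, zero at the start; "moment": the same for the moment, N m; "finger_gap": finger opening in mm.
Only numpy, scipy, OpenCV 4.12 (cv2) and the standard library are available. Lean on these libraries where they do the work, as an engineer would, in place of code of your own. Each camera call takes 0.05 s, during which the arm holds its last target. There are 200 camera calls.

## Working session

There is one attempt and no reset: what is moved stays moved. The work goes in short steps, Python scripts to look and compute and a tool call to move; the robot and the scene stay as the last step left them, time stands still between calls to the robot, and variables do not carry over. Pictures are saved under pics/ and viewed, about 8 in all and at most 12, crops included, and the job is handed in when it is done.

Besides the shell and the picture viewer there is one more tool, called as name([rows], argument=value, ...), one row to a line, values as JSON. jog_arm: Moves the arm, as the interface text tells. Its arguments: {"type":"object","properties":{"moves":{"type":"array","items":{"type":"array","items":{"type":"array","items":{"type":"number"}}}},"gripper":{"type":"number"},"squeeze":{"type":"number"}},"required":["moves"]}

```bash
mkdir -p pics; ls; python3 - <<'E'
from cell import manip
import cv2
s=manip.read_state();print(s)
for n in("top","scene"):
    im,d=manip.camera(n);cv2.imwrite(f"pics/{n}0.png",im);
    import numpy as np;np.save(f"pics/{n}0.npy",d);print(manip.camera_params(n))
E
```

```text
pics
{'clock': 0.0, 'joints': array([-1.38560457e+00,  3.00441792e-01,  1.52160010e+00, -2.13093877e-05,
        1.32069175e+00, -6.66055432e-02]), 'qd': array([ 0.00057646, -0.00135641,  0.00108293,  0.00106821, -0.00097796,
       -0.00041749]), 'effort': array([ 2.23850970e-03, -5.31804907e+01, -3.52735376e+01,  7.09088054e-02,
        2.43287114e-02, -1.07484975e-04]), 'eef_pos': array([ 136.97329017, -532.41570287,  223.89434899]), 'eef_rot': array([3.0930751 , 1.56965516, 1.77408136]), 'wrist_force': array([-1.48648322, -0.81172919, -0.19877516]), 'moment': array([ 0.04983188,  0.00971   , -0.00208324]), 'finger_gap': 93.99906829848901}
{'fx': 424.6336789615717, 'fy': 424.6336789615717, 'cx': 254.48928072457346, 'cy': 188.89848915694876, 'rvec': array([ 2.14903186, -2.10857349,  0.19331867]), 'tvec': array([ 17.02748021, 539.7246896 , 884.21231636])}
{'fx': 489.8628260417673, 'fy': 489.8628260417673, 'cx': 254.50221222460644, 'cy': 186.03720987382604, 'rvec': array([ 2.05870051,  1.58299957, -0.52414992]), 'tvec': array([-155.64362113, -394.03428823, 1427.36192593])}
```

View pics/top0.png

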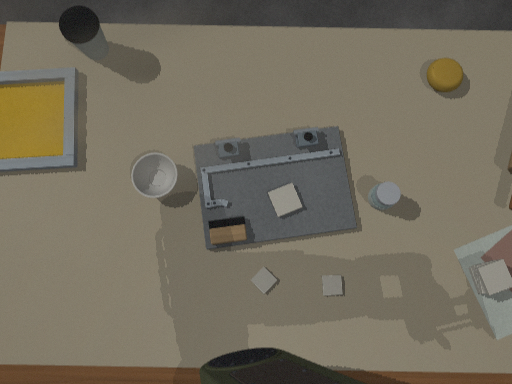

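View pics/scene0.png

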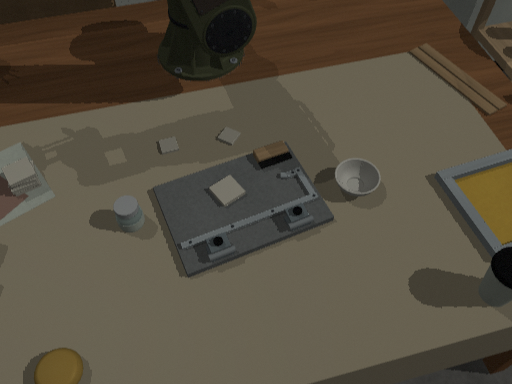

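The tile candidates in the top view are (285,200) on the board, (263,280) and (332,286) on the table, and the stack at (495,277). The one at (285,200) is the only one lying on the board and looks the largest. I'll confirm that in a crop while measuring.

```bash
cat > h.py <<'E'
import numpy as np,cv2
from cell import manip
def cast(P,uv,z):
    R=cv2.Rodrigues(np.array(P["rvec"]))[0];t=np.array(P["tvec"]);uv=np.atleast_2d(uv).astype(float)
    r=np.c_[(uv[:,0]-P["cx"])/P["fx"],(uv[:,1]-P["cy"])/P["fy"],np.ones(len(uv))]@R
    c=-R.T@t
    return c+r*((z-c[2])/r[:,2])[:,None]
def proj(P,X):
    K=np.array([[P["fx"],0,P["cx"]],[0,P["fy"],P["cy"]],[0,0,1.]])
    return cv2.projectPoints(np.atleast_2d(X).astype(float),P["rvec"],P["tvec"],K,None)[0][:,0]
E
python3 - <<'E'
from h import *
P=manip.camera_params("top");im=cv2.imread("pics/top0.png");d=np.load("pics/top0.npy")
hsv=cv2.cvtColor(im,cv2.COLOR_BGR2HSV)
for p in [(285,200),(263,280),(332,286),(495,277),(300,220),(260,190),(390,287),(280,160)]: print(p,im[p[1],p[0]],hsv[p[1],p[0]],d[p[1],p[0]])
# height map
v,u=np.mgrid[:384,:512];R=cv2.Rodrigues(P["rvec"])[0]
C=np.stack([(u-P["cx"])/P["fx"]*d,(v-P["cy"])/P["fy"]*d,d],-1)-P["tvec"];W=C@R
np.save("pics/W.npy",W)
for p in [(285,200),(263,280),(332,286),(495,277),(300,220),(260,190),(390,287),(280,160)]: print(p,W[p[1],p[0]].round(1))
# cream masks
m=((hsv[...,2]>125)).astype(np.uint8)
n,l,st,c=cv2.connectedComponentsWithStats(m)
for i in range(1,n):
    if 100<st[i,4]<3000:
        cn=cv2.findContours((l==i).astype(np.uint8),0,2)[0][0]
        w=cast(P,cn[:,0],np.median(W[...,2][l==i]))[:,:2].astype(np.float32);print(c[i].round(),st[i,4],np.median(W[...,2][l==i]).round(1),cv2.minAreaRect(w))
cv2.imwrite("pics/crop.png",cv2.resize(im[110:310,180:380],(800,600) if 0 else (600,600),interpolation=cv2.INTER_CUBIC))
E
```

```text
(285, 200) [137 147 150] [ 23  22 150] 945.40106
(263, 280) [125 134 135] [ 27  19 135] 933.3773
(332, 286) [117 125 129] [ 20  24 129] 933.7406
(495, 277) [134 142 146] [ 20  21 146] 900.5785
(300, 220) [88 88 84] [90 12 88] 950.042
(260, 190) [91 90 88] [100   8  91] 962.5073
(390, 287) [108 126 134] [ 21  49 134] 942.3526
(280, 160) [130 125 117] [102  25 130] 964.2303
(285, 200) [518.5 -41.1  31.6]
(263, 280) [342.8   4.8  12. ]
(332, 286) [ 332.6 -147.2    9.9]
(495, 277) [ 359.3 -486.3   48.6]
(300, 220) [475.9 -75.9  19.2]
(260, 190) [542.4  14.7  18.5]
(390, 287) [ 332.5 -277.5    1.2]
(280, 160) [610.6 -29.4  29.1]
[292. 158.] 308 27.2 ((616.2266845703125, -50.80554962158203), (10.642511367797852, 182.09579467773438), 9.200029373168945)
[226. 167.] 141 27.2 ((593.0899658203125, 92.88328552246094), (10.381929397583008, 94.85169219970703), 9.237366676330566)
[205. 184.] 131 27.1 ((553.582275390625, 138.33477783203125), (59.46112060546875, 12.573205947875977), 9.288633346557617)
[285. 199.] 689 30.9 ((520.8151245117188, -40.43539810180664), (58.98612976074219, 59.24934768676758), 23.132108688354492)
[496. 276.] 782 49.2 ((360.0598449707031, -488.2186279296875), (60.457618713378906, 59.367042541503906), 20.116310119628906)
[263. 280.] 349 9.6 ((343.25433349609375, 5.173652648925781), (41.55672073364258, 40.099613189697266), 46.446189880371094)
[332. 285.] 351 9.6 ((336.09808349609375, -146.783935546875), (40.83670425415039, 41.41542053222656), 3.3517656326293945)
[390. 286.] 405 1.8 ((335.864990234375, -278.6728820800781), (48.516319274902344, 43.555702209472656), 5.6540656089782715)
[461. 309.] 110 1.7 ((287.5065002441406, -431.10296630859375), (19.940946578979492, 28.140581130981445), 6.524349212646484)
```

View pics/crop.png

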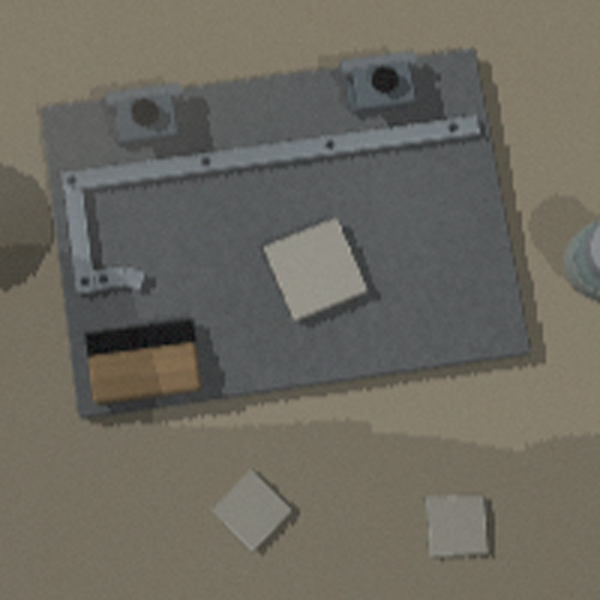

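```bash
cat >> h.py <<'E'
from scipy.spatial.transform import Rotation as Ro
B=dict(o=np.array([552.9,-15.3]),yaw=np.radians(9.2))
def b2w(p):
    c,s=np.cos(B["yaw"]),np.sin(B["yaw"]);return B["o"]+np.array([[c,-s],[s,c]])@np.array(p,float)
def w2b(p):
    c,s=np.cos(B["yaw"]),np.sin(B["yaw"]);return (np.atleast_2d(p)[:,:2]-B["o"])@np.array([[c,-s],[s,c]])
def st():
    s=manip.read_state();R=Ro.from_euler("xyz",s["eef_rot"]).as_matrix();z=R[:,2]
    print("t",s["clock"].__round__(2),"pos",s["eef_pos"].round(1),"b",w2b(s["eef_pos"]).round(1),"x-axis",R[:,0].round(3),"jaw yaw",np.degrees(np.arctan2(z[1],z[0])).round(2),"F",s["wrist_force"].round(1),"gap",round(s["finger_gap"],1));return s
E
python3 - <<'E'
from h import *
s=st();print(b2w((-88,-20)),b2w((0,40)))
P=manip.camera_params("wrist");R=cv2.Rodrigues(P["rvec"])[0];print("cam",(-R.T@P["tvec"]).round(1),"fwd",R[2].round(3),P["fx"])
E
```

```text
t 0.1 pos [ 137.  -532.5  224. ] b [[-493.3 -444. ]] x-axis [-0.     0.001 -1.   ] jaw yaw -75.57 F [-0.1 -0.4 -0. ] gap 94.0
[469.22963243 -49.11226982] [546.50475249  24.1854506 ]
cam [ 217.8 -512.3  383.1] fwd [-0.278 -0.071 -0.958] 265.17818053441005
```

jog_arm([
  [[27,40,0,0,0,-1],[27,40,0,0,0,-1],[27,40,0,0,0,-1],[27,40,0,0,0,-1],[27,40,0,0,0,-1]],
], gripper=-0.36)

```text
clock: 0.6
eef_pos: [272.0, -327.7, 221.1]
eef_rot: [-2.979, 1.566, 1.888]
wrist_force: [0.7, -0.9, 0.5]
finger_gap: 57.5
```

jog_arm([
  [[27,40,0,0,0,0],[27,40,0,0,0,0],[27,40,0,0,0,0],[27,40,0,0,0,0],[27,40,0,0,0,0]],
])

```text
clock: 1.1
eef_pos: [409.4, -118.6, 221.1]
eef_rot: [-3.075, 1.566, 1.789]
wrist_force: [0.1, -1.4, -0.4]
finger_gap: 30.0
```

jog_arm([
  [[30,35,0,0,0,0],[30,35,0,0,0,0],[0,0,0,0,0,0]],
])

```text
clock: 1.4
eef_pos: [472.6, -40.8, 220.6]
eef_rot: [-3.065, 1.566, 1.804]
wrist_force: [0.4, -0.1, -0.2]
finger_gap: 30.4
```

```bash
python3 - <<'E'
from h import *
st();P=manip.camera_params("wrist");im,d=manip.camera("wrist");P2=manip.camera_params("wrist");print(P["tvec"]-P2["tvec"])
cv2.imwrite("pics/w1.png",im);np.save("pics/w1.npy",d);np.save("pics/w1P.npy",P,allow_pickle=True)
E
```

```text
t 1.4 pos [472.6 -40.8 220.6] b [[-83.4 -12.3]] x-axis [-0.001  0.005 -1.   ] jaw yaw -81.02 F [ 0.4 -0.1 -0.2] gap 30.4
[1.06907796 1.43648536 0.21075561]
```

View pics/w1.png

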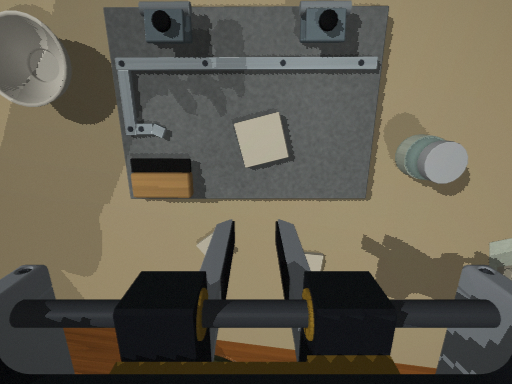

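```bash
python3 - <<'E'
from h import *
P=np.load("pics/w1P.npy",allow_pickle=True).item();im=cv2.imread("pics/w1.png");g=cv2.cvtColor(im,cv2.COLOR_BGR2GRAY).astype(int)
for c in (240,340): print(c,g[52:78,c])
print("row100",g[100,112:145])
print("row85",g[85,112:145])
hsv=cv2.cvtColor(im,cv2.COLOR_BGR2HSV);m=((hsv[...,2]>150)&(hsv[...,0]<40)&(hsv[...,1]<80)).astype(np.uint8)
m[:, :200]=0;m[:100]=0;m[180:]=0;m[:,320:]=0
cn=max(cv2.findContours(m,0,2)[0],key=cv2.contourArea);w=cast(P,cn[:,0],30)[:,:2].astype(np.float32)
r=cv2.minAreaRect(w);print(r,w2b(r[0]),cv2.boundingRect(cn))
E
```

```text
240 [ 79  80  77  75  77 119 120 118 117 115 119 121 119 117 116 119 126  61
  50  41  41  43  76  78  78  78]
340 [ 57  54  44  46  47 146 146 144 144 143 143 143 144 146 147 150 147  67
  59  59  59  57  90  89  91  92]
row100 [ 64  63  65  65  72  72  72  72  73  97 118 126 124 123 124 125 118 119
 123 122  71  57  48  41  42  43  45  44  73  78  80  80  85]
row85 [ 66  65  75  76  80  79  82 112 121 127 125 125 125 125 119 123 124 127
  73  56  54  42  40  39  44  45  73  76  77  78  77  76  75]
((521.6620483398438, -41.051231384277344), (58.56978988647461, 58.53234100341797), 23.1314640045166) [[-34.95325239 -20.42561356]] (234, 112, 54, 55)
```

```bash
python3 - <<'E'
from h import *
P=np.load("pics/w1P.npy",allow_pickle=True).item();im=cv2.imread("pics/w1.png");g=cv2.cvtColor(im,cv2.COLOR_BGR2GRAY).astype(float)
g=cv2.GaussianBlur(g,(0,0),.7)
up=[];lo=[]
for c in range(145,375,5):
    p=np.diff(g[50:74,c]);up.append((c,50.5+p.argmax()));lo.append((c,50.5+p.argmin()))
def fit(pts,ax,name):
    w=cast(P,pts,26)[:,:2];vx,vy,x,y=cv2.fitLine(w.astype(np.float32),cv2.DIST_HUBER,0,.01,.01).ravel()
    print(name,"dir",np.degrees(np.arctan2(vy,vx)).round(2),"b",np.median(w2b(w)[:,ax]).round(2),"spread",w2b(w)[:,ax].std().round(2))
fit(up,0,"rail far");fit(lo,0,"rail near (50)")
a=[];b=[]
for r in range(78,118,2):
    p=np.diff(g[r,112:145]);a.append((112.5+p.argmax(),r));b.append((112.5+p.argmin(),r))
fit(a,1,"stop outer");fit(b,1,"stop inner (145)")
E
```

```text
rail far dir -81.07 b 64.12 spread 1.56
rail near (50) dir -81.06 b 50.89 spread 1.56
stop outer dir 7.74 b 157.15 spread 11.5
stop inner (145) dir 9.37 b 143.68 spread 0.35
```

The view shows the tile at (262,140), rail's tile-side edge at row 68, end stop at columns 121–132, keeper at (150,130), squeegee at (160,178). The pocket is up-left. Now I'll lower the two fingertips beside the tile's near face.

jog_arm([
  [[-5,-9,-45,0,0,0],[0,0,-45,0,0,0],[0,0,-45,0,0,0],[0,0,-25,0,0,0],[0,0,0,0,0,0]],
])

```text
clock: 1.95
eef_pos: [463.3, -54.8, 56.4]
eef_rot: [2.913, 1.567, 1.496]
wrist_force: [0.8, -0.1, 0.5]
finger_gap: 30.3
```

```bash
sed -i 's/radians(9.2)/radians(9.05)/' h.py; python3 -c "
from h import *
st();print(b2w((-90,-20)))"
```

```text
t 1.95 pos [463.3 -54.8  56.4] b [[-94.7 -24.9]] x-axis [ 0.     0.004 -1.   ] jaw yaw -81.17 F [ 0.8 -0.1  0.5] gap 30.3
[467.16629605 -49.20769834]
```

jog_arm([
  [[2,5,-8,0,0,0],[0,0,-5,0,0,0],[0,0,0,0,0,0]],
])

```text
clock: 2.25
eef_pos: [466.2, -50.9, 45.4]
eef_rot: [2.151, 1.566, 0.733]
wrist_force: [-0.3, 0.0, 0.1]
finger_gap: 30.2
```

```bash
python3 -c "
from h import *
st()"
```

```text
t 2.25 pos [466.2 -50.9  45.4] b [[-91.2 -21.5]] x-axis [ 0.003  0.003 -1.   ] jaw yaw -81.28 F [-0.3  0.   0.1] gap 30.2
```

jog_arm([
  [[10,2,-3,0,0,0.3],[10,1.6,0,0,0,0],[10,1.6,0,0,0,0],[10,1.6,0,0,0,0],[10,1.6,0,0,0,0]],
])

```text
clock: 2.75
eef_pos: [521.7, -41.9, 44.9]
eef_rot: [1.674, 1.563, 0.261]
wrist_force: [-1.0, -0.1, 0.5]
finger_gap: 30.1
```

```bash
python3 -c "
from h import *
st();im,d=manip.camera('wrist');cv2.imwrite('pics/w2.png',im[:260])"
```

```text
t 2.75 pos [521.7 -41.9  44.9] b [[-35.  -21.4]] x-axis [ 0.008  0.002 -1.   ] jaw yaw -80.94 F [-1.  -0.1  0.5] gap 30.1
```

View pics/w2.png

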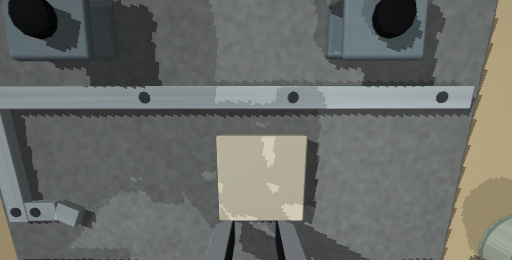

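Tile at (262,177) is squared to the rail and both fingers are on its near face, with about a 17 mm gap left. I'll continue gently.

jog_arm([
  [[4,0.6,-0.5,0,0,0],[4,0.6,0,0,0,0],[3,0.5,0,0,0,0],[2,0.3,0,0,0,0],[0,0,0,0,0,0]],
])

```text
clock: 3.3
eef_pos: [537.6, -39.4, 44.7]
eef_rot: [1.623, 1.562, 0.211]
wrist_force: [-1.2, -0.2, -1.2]
finger_gap: 30.0
```

```bash
python3 -c "
from h import *
st()"
```

```text
t 3.3 pos [537.6 -39.4  44.7] b [[-18.9 -21.4]] x-axis [ 0.009  0.002 -1.   ] jaw yaw -80.9 F [-1.2 -0.2 -1.2] gap 30.0
```

jog_arm([
  [[0.8,0.1,0,0,0,0],[0.8,0.1,0,0,0,0],[0.5,0.1,0,0,0,0],[0,0,0,0,0,0]],
])

```text
clock: 3.7
eef_pos: [538.3, -39.4, 44.5]
eef_rot: [1.747, 1.565, 0.334]
wrist_force: [-0.0, -0.7, 0.4]
finger_gap: 30.1
```

```bash
python3 -c "
from h import *
st()"
```

```text
t 3.7 pos [538.3 -39.4  44.5] b [[-18.2 -21.5]] x-axis [ 0.005  0.002 -1.   ] jaw yaw -80.91 F [-0.  -0.7  0.4] gap 30.1
```

jog_arm([
  [[1.5,0.2,0,0,0,0],[1.5,0.2,0,0,0,0],[1,0.2,0,0,0,0]],
])

```text
clock: 4.0
eef_pos: [538.6, -39.2, 44.0]
eef_rot: [-2.056, 1.566, 2.815]
wrist_force: [-8.9, -2.2, 5.7]
finger_gap: 29.9
```

```bash
python3 -c "
from h import *
st();im,d=manip.camera('wrist');cv2.imwrite('pics/w3.png',im[:260])"
```

```text
t 4.0 pos [538.6 -39.2  44. ] b [[-17.9 -21.4]] x-axis [-0.005  0.002 -1.   ] jaw yaw -80.9 F [-8.9 -2.2  5.7] gap 29.9
```

View pics/w3.png

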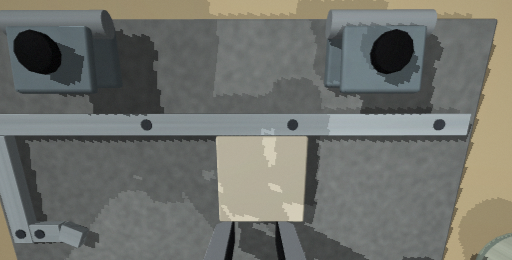

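Tile is now flat against the rail (tile top edge meets the rail at row 136, and the contact force is about 9 N). Next I back off, lift, rotate the jaws 90° and go behind the tile's -y face.

jog_arm([
  [[-6,-1,0,0,0,0],[-8,-1,10,0,0,0],[0,0,40,0,0,0],[8,-20,0,0,0,8.5],[8,-20,0,0,0,8.5]],
])

```text
clock: 4.55
eef_pos: [539.7, -80.6, 95.8]
eef_rot: [-1.806, 1.567, -2.913]
wrist_force: [-0.0, 0.4, 0.1]
finger_gap: 30.2
```

```bash
python3 -c "
from h import *
s=st();print(s['joints'].round(2),b2w((20,-72)))"
```

```text
t 4.55 pos [539.7 -80.6  95.8] b [[-23.3 -62.4]] x-axis [-0.003 -0.001 -1.   ] jaw yaw -63.45 F [-0.   0.4  0.1] gap 30.2
[-0.21  0.43  1.66 -0.    1.05  0.89] [583.97636447 -83.25777786]
```

jog_arm([
  [[9,-1,0,0,0,8.5],[9,-1,0,0,0,8.5],[9,-1,0,0,0,8.5],[9,0,0,0,0,8.5],[8,0,0,0,0,8.5]],
], gripper=-0.57)

```text
clock: 5.05
eef_pos: [586.1, -86.4, 97.1]
eef_rot: [-0.027, 1.567, -0.385]
wrist_force: [0.3, 1.3, -0.0]
finger_gap: 20.4
```

jog_arm([
  [[0,0,0,0,0,8.5],[0,0,0,0,0,8.5],[0,0,0,0,0,8.5],[0,0,0,0,0,3],[0,0,0,0,0,0]],
])

```text
clock: 5.55
eef_pos: [587.1, -86.5, 96.9]
eef_rot: [-0.02, 1.563, 0.131]
wrist_force: [-0.5, 0.2, 0.8]
finger_gap: 20.0
```

```bash
python3 -c "
from h import *
s=st();print(b2w((20,-72)))"
```

```text
t 5.55 pos [587.1 -86.5  96.9] b [[ 22.6 -75.7]] x-axis [ 0.007  0.001 -1.   ] jaw yaw 8.66 F [-0.5  0.2  0.8] gap 20.0
[583.97636447 -83.25777786]
```

jog_arm([
  [[-4,0,-25,0,0,0.3],[0,0,-20,0,0,0],[0,0,-6,0,0,0],[0,0,0,0,0,0]],
])

```text
clock: 5.95
eef_pos: [583.6, -86.5, 45.6]
eef_rot: [-0.099, 1.56, 0.051]
wrist_force: [0.5, 0.3, -0.5]
finger_gap: 20.5
```

```bash
python3 -c "
from h import *
s=st()"
```

```text
t 5.95 pos [583.6 -86.5  45.6] b [[ 19.1 -75.2]] x-axis [ 0.011  0.001 -1.   ] jaw yaw 8.57 F [ 0.5  0.3 -0.5] gap 20.5
```

jog_arm([
  [[-1.6,8,-2,0,0,0.5],[-0.8,6,0,0,0,0],[-1,8,0,0,0,0],[-1.2,10,0,0,0,0],[-1.2,10,0,0,0,0]],
])

```text
clock: 6.45
eef_pos: [578.6, -42.0, 46.4]
eef_rot: [-0.168, 1.556, -0.011]
wrist_force: [0.3, -0.1, -0.7]
finger_gap: 20.2
```

```bash
python3 -c "
from h import *
s=st()"
```

```text
t 6.45 pos [578.6 -42.   46.4] b [[ 21.2 -30.4]] x-axis [ 0.015 -0.    -1.   ] jaw yaw 8.98 F [ 0.3 -0.1 -0.7] gap 20.2
```

jog_arm([
  [[-1.2,0,-4,0,0.8,0],[-1.4,9,-1,0,0,0],[-1.4,9,-0.5,0,0,0],[-1.4,9,-0.5,0,0,0],[-1.4,9,-0.5,0,0,0]],
])

```text
clock: 6.95
eef_pos: [571.4, -2.2, 39.7]
eef_rot: [-0.651, 1.57, -0.493]
wrist_force: [-0.3, -0.7, 0.5]
finger_gap: 20.1
```

```bash
python3 -c "
from h import *
s=st();im,d=manip.camera('wrist');cv2.imwrite('pics/w4.png',im[:300])"
```

```text
t 6.95 pos [571.4  -2.2  39.7] b [[20.3 10. ]] x-axis [ 0.001 -0.    -1.   ] jaw yaw 9.01 F [-0.3 -0.7  0.5] gap 20.1
```

View pics/w4.png

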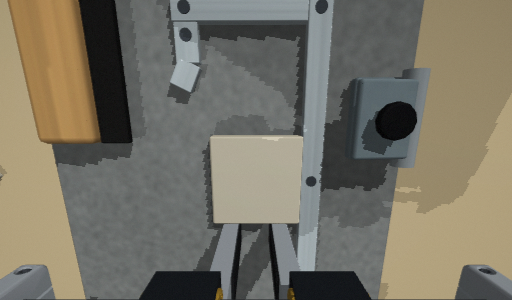

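Tile at (257,180) lies along the rail, its right edge at col 302 against the rail edge, and the pocket is ahead at (245,60). I'll continue the slide.

jog_arm([
  [[-1.2,9,1,0,0,0],[-1.2,9,0,0,0,0],[-1.2,9,0,0,0,0],[-1.2,8,0,0,0,0],[-0.9,6,0,0,0,0]],
])

```text
clock: 7.5
eef_pos: [564.8, 43.4, 40.7]
eef_rot: [-1.587, 1.571, -1.429]
wrist_force: [-0.3, -0.2, -1.5]
finger_gap: 20.1
```

```bash
python3 -c "
from h import *
s=st()"
```

```text
t 7.5 pos [564.8  43.4  40.7] b [[20.9 56.1]] x-axis [ 0. -0. -1.] jaw yaw 9.05 F [-0.3 -0.2 -1.5] gap 20.1
```

jog_arm([
  [[-0.5,4,0,0,0,0],[-0.5,4,0,0,0,0],[-0.5,4,0,0,0,0],[-0.3,2,0,0,0,0],[-0.2,1.5,0,0,0,0]],
])

```text
clock: 8.0
eef_pos: [562.5, 60.6, 40.7]
eef_rot: [-2.407, 1.571, -2.248]
wrist_force: [0.5, -0.5, 0.0]
finger_gap: 20.3
```

```bash
python3 -c "
from h import *
s=st()"
```

```text
t 8.0 pos [562.5  60.6  40.7] b [[21.4 73.5]] x-axis [-0. -0. -1.] jaw yaw 9.07 F [ 0.5 -0.5  0. ] gap 20.3
```

jog_arm([
  [[-0.1,1,0,0,0,0],[-0.1,1,0,0,0,0],[-0.1,1.2,0,0,0,0],[-0.1,1.2,0,0,0,0]],
])

```text
clock: 8.4
eef_pos: [562.4, 62.2, 40.7]
eef_rot: [-1.721, 1.566, -1.563]
wrist_force: [0.5, -10.6, 1.3]
finger_gap: 20.4
```

```bash
python3 -c "
from h import *
s=st()"
```

```text
t 8.4 pos [562.4  62.2  40.7] b [[21.5 75. ]] x-axis [ 0.    -0.005 -1.   ] jaw yaw 9.06 F [  0.5 -10.6   1.3] gap 20.4
```

```bash
python3 -c "
from h import *
im,d=manip.camera('wrist');cv2.imwrite('pics/w5.png',cv2.resize(im[90:250,140:360],(792,576),interpolation=cv2.INTER_CUBIC))"
```

```text
(no output)
```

View pics/w5.png

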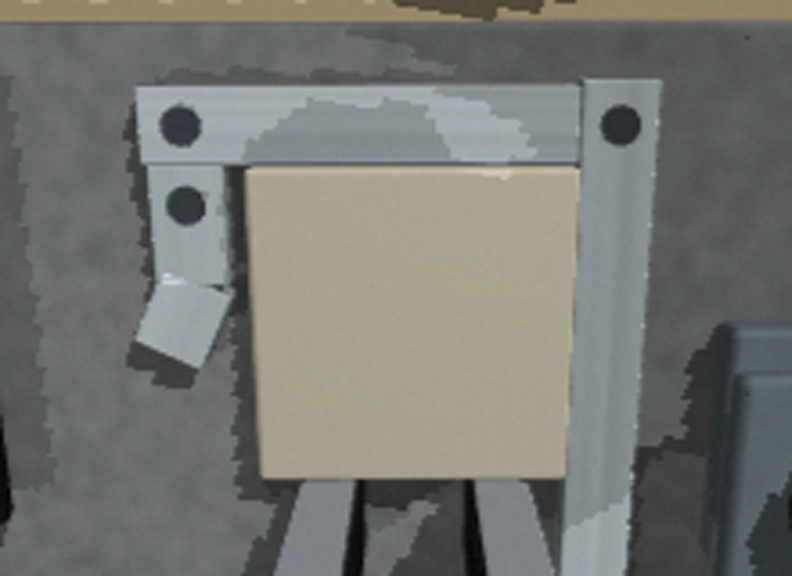

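Tile sits in the corner: top edge on the stop (crop row 167), right edge on the rail (crop col ~570), with the gap on the keeper side. I'll back straight off along the rail, lift, and measure.

jog_arm([
  [[0.8,-5,0,0,0,0],[1.6,-10,0,0,0,0],[0,-5,20,0,0,0],[0,0,40,0,0,0],[0,0,0,0,0,0]],
])

```text
clock: 8.95
eef_pos: [564.9, 39.2, 101.9]
eef_rot: [-2.046, 1.567, -1.89]
wrist_force: [0.3, 0.8, -0.2]
finger_gap: 20.5
```

```bash
cat > m.py <<'E'
from h import *
import sys
s=st();P=manip.camera_params('wrist');im,d=manip.camera('wrist')
hsv=cv2.cvtColor(im,cv2.COLOR_BGR2HSV)
K=proj(P,np.r_[b2w((20,114)),30])[0];print("tile px",K)
x,y=K.astype(int)
print("hsv tile",hsv[y,x])
g=cv2.GaussianBlur(im,(0,0),.7)
print("row",y,[tuple(map(int,im[y,c])) for c in range(x+30,x+62)][::1])
cv2.imwrite(sys.argv[1],cv2.resize(im[max(0,y-80):y+80,x-100:x+100],(750,600),interpolation=cv2.INTER_CUBIC))
m=((hsv[...,0]<40)&(hsv[...,1]>25)&(hsv[...,2]>90)).astype(np.uint8)
n,l=cv2.connectedComponents(m);k=(l==l[y,x]).astype(np.uint8)
k=cv2.morphologyEx(k,cv2.MORPH_OPEN,np.ones((5,5)))
cn=max(cv2.findContours(k,0,2)[0],key=cv2.contourArea);w=cast(P,cn[:,0],30)[:,:2].astype(np.float32)
r=cv2.minAreaRect(w);print(r,"b",w2b(r[0]))
E
python3 m.py pics/w6.png
```

```text
t 8.95 pos [564.9  39.2 101.9] b [[20.4 51.9]] x-axis [-0.001 -0.004 -1.   ] jaw yaw 8.98 F [ 0.3  0.8 -0.2] gap 20.5
tile px [254.94589389 137.71393312]
hsv tile [ 23  39 155]
row 137 [(135, 151, 157), (134, 152, 158), (135, 152, 157), (135, 151, 157), (135, 152, 157), (136, 154, 158), (112, 122, 121), (128, 129, 120), (135, 132, 123), (138, 134, 127), (134, 133, 124), (136, 133, 126), (135, 132, 124), (137, 135, 126), (135, 132, 123), (131, 127, 120), (128, 125, 117), (129, 127, 119), (131, 128, 121), (135, 133, 123), (137, 133, 123), (136, 134, 125), (93, 93, 89), (79, 81, 80), (81, 82, 80), (83, 84, 81), (82, 83, 80), (81, 83, 79), (79, 80, 78), (82, 81, 80), (81, 83, 78), (82, 83, 79)]
((555.1281127929688, 100.44235229492188), (59.15645217895508, 58.148590087890625), 9.001630783081055) b [[ 20.4062228  113.95105384]]
```

View pics/w6.png

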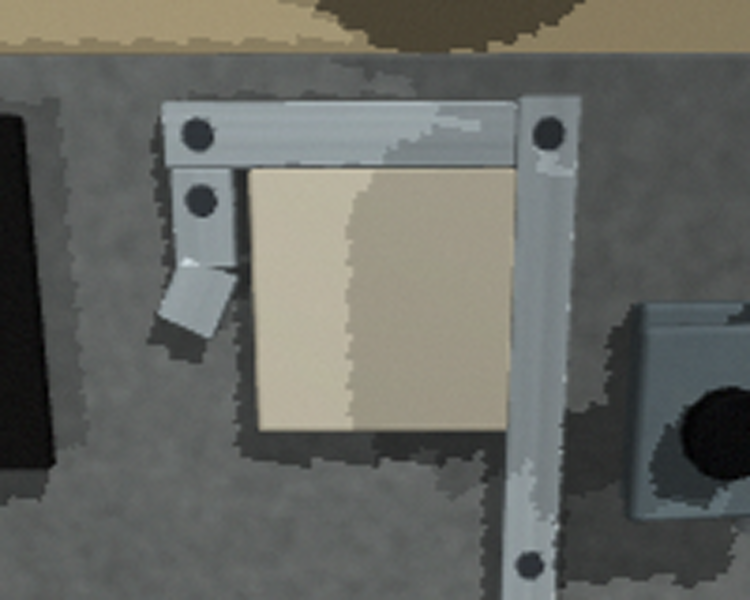

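```bash
python3 - <<'E'
from h import *
P=manip.camera_params('wrist');im,d=manip.camera('wrist')
g=cv2.cvtColor(im,cv2.COLOR_BGR2GRAY).astype(float);hs=cv2.cvtColor(im,cv2.COLOR_BGR2HSV)[...,1].astype(float)
for r in (115,125,135,145,155):
    p=np.diff(hs[r,275:300]);c=275.5+p.argmin()
    f=np.diff(g[r,298:318]);e=298.5+f.argmin()
    print(r,c,e,"tile edge",w2b(cast(P,(c,r),30))[0,0].round(2),"rail face",(w2b(cast(P,(e,r),26))[0,0]-14).round(2))
for c in (225,240,255,270,280):
    p=np.diff(hs[85:115,c]);r=85.5+p.argmax()
    # stop far edge
    f=np.diff(g[70:95,c]);e=70.5+f.argmax()
    print(c,r,e,"tile edge",w2b(cast(P,(c,r),30))[0,1].round(2),"stop outer",w2b(cast(P,(c,e),26))[0,1].round(2))
E
```

```text
115 292.5 309.5 tile edge 49.57 rail face 50.36
125 292.5 308.5 tile edge 49.89 rail face 49.99
135 292.5 307.5 tile edge 50.21 rail face 49.61
145 291.5 307.5 tile edge 49.7 rail face 50.09
155 291.5 306.5 tile edge 50.03 rail face 49.7
225 101.5 83.5 tile edge 143.53 stop outer 157.56
240 101.5 83.5 tile edge 143.51 stop outer 157.54
255 101.5 83.5 tile edge 143.49 stop outer 157.51
270 101.5 83.5 tile edge 143.47 stop outer 157.49
280 101.5 83.5 tile edge 143.46 stop outer 157.47
```

Tile edges match the rail face (49.9 against 49.95 mm) and the stop face (143.5 mm for both, if the stop is 14 mm wide like the rail). I'll lift clear and hand in.

jog_arm([
  [[0,-5,40,0,0,0],[0,-5,40,0,0,0],[0,0,0,0,0,0],[0,0,0,0,0,0]],
])

```text
clock: 9.45
eef_pos: [560.7, 28.4, 174.3]
eef_rot: [-3.082, 1.554, -2.925]
wrist_force: [-0.3, -0.5, -0.3]
finger_gap: 20.1
```

```bash
python3 -c "
from h import *
st();print(manip.sign_off())"
```

```text
t 9.45 pos [560.7  28.4 174.3] b [[14.5 41.9]] x-axis [-0.016 -0.004 -1.   ] jaw yaw 8.98 F [-0.3 -0.5 -0.3] gap 20.1
the job is handed in; nothing more can be done
None
```

The tile is in the corner pocket against both the rail and the end stop, and I handed the job in at 9.45 s. I squared it and pushed it flat onto the rail with two spread fingertips (about 9 N). Then I turned the jaws 90° and slid it along the rail to the end stop (about 11 N), without lifting it. I backed straight off and lifted the hand clear.

- **Rail:** the last wrist-camera check put the tile's edge at 49.9 mm and the rail face at 49.95 mm on average. Single readings scattered by about ±0.4 mm, and the tile was turned the same way as the rail (about 9.0°).
- **End stop:** the tile's edge measured 143.5 mm, which matches the stop's face if the stop is 14 mm wide like the rail. The given figure is 145 mm; I put the 1.5 mm difference down to error in my estimate of the board's position.
- **Other things:** I planned to stay clear of the jar, bowl and squeegee and saw no sign of touching them, but I took no last overview picture to confirm they had not moved. No force spike was seen at the end of any move, and nothing was touching the hand at hand-in.

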